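# Fish the fallen tin out from under the display risers

### The job

One tin has slid under the lower clear riser, into the low gap where a hand does not fit. Take the bent rod by its orange handle, reach in through the open front, hook the tin from behind and draw it out until it stands flat on the counter, wholly in the open in front of the risers, without touching it with the gripper; then lay the rod back on the black mat. Leave the displayed tins and the glass jar where they are.

Things in the scene. Friction and masses are not known exactly. Their poses are not given: they have to be found in the camera images.
- fallen_tin: the tin to fetch: closed round brushed-aluminium tin, 60 mm diameter, 26 mm high, a plain red disc on its lid, standing flat on the counter (z = 0) under the lower riser; about 120 g, loose; origin: centre of its underside
- risers: two stacked clear plastic risers, fixed, one piece. Origin: centre of the footprint on the counter; x points inward from the open front (the front looks to the robot's right and a little towards it), z up. Lower riser: x -75..75, y -170..170 mm, 4 mm walls at the sides and back, open at the front, 62 mm clear height beneath (inside y -166..166, x up to 71), deck top at 66 mm. Upper riser: x -75..75, y -100..100, deck top at 128 mm
- gap_mouth (a point): middle of the lower riser's open front edge, at counter height (75 mm in front of the risers' origin). An upright gripper close in front of it bumps into the risers; leaning its body back by about 35 degrees clears them
- clip (a point): foremost point of the steel spring clip at the middle of the upper riser's front edge: 30 mm wide, sticks out 15 mm in front, 120 to 132 mm above the counter
- rod: loose bent rod with an orange handle, about 110 g, standing on the handle's narrow flat on the mat. Origin: on the underside of the handle, below rod_grip; x runs from the handle to the hook, z up. Handle: box x -55..35, y -11..11, z 0..40 mm. From it an 8 mm thick steel shank, its centre line 13 mm above the underside, runs straight along x to (155, 0)
- rod_corner (a point): where the rod's shank meets the hook foot, at rod (155, 0, 13) mm. The 8 mm thick foot points to the rod's +y (left) side: from (155, 0) to (155, 60), then a turned-in tip to (143, 72) mm (centre lines). A 60 mm tin lying in the corner of shank and foot has its centre at rod (121, 34) mm
- rod_grip (a point): the place to grip the rod: in the handle's middle plane, 27 mm above its underside (22 mm wide across y, 90 mm long), near the centre of mass; axes as the rod's
- mat: black rubber mat, fixed, 270 mm (x) by 130 mm (y), 3 mm thick, flat on the counter at the robot's right, the risers being at its left; the rod stands on it at the start, pointing roughly along the mat's x. Origin: centre of its underside
- jar: short glass jar with black screw cap, 56 mm diameter, 60 mm high, standing on the counter at the right, beyond the mat; loose bystander; origin: centre of its underside
- tin_a: closed round brushed-aluminium tin, 60 mm diameter, 26 mm high, standing on the upper riser, rear right; loose bystander; origin: centre of its underside
- tin_b: closed round brushed-aluminium tin, 60 mm diameter, 26 mm high, standing on the upper riser, rear left; loose bystander; origin: centre of its underside
- tin_c: closed round brushed-aluminium tin, 60 mm diameter, 26 mm high, standing on the right shoulder of the lower riser's deck; loose bystander; origin: centre of its underside
- tin_d: closed round brushed-aluminium tin, 60 mm diameter, 26 mm high, standing on the left shoulder of the lower riser's deck; loose bystander; origin: centre of its underside
Things that resemble listed ones, but are neither listed nor needed, are in the scene too. What is shaped like the rod but green or pink is not meant.

How it is judged:
By the outcome, as a careful person would: the job done as asked, in the order asked, and still so for the second after the job is handed in, with the robot touching nothing.
It also fails if it takes over 53 s, if anything falls off the work surface, if the arm or the gripper's body presses on something with over 40 N, if the wrist force passes 120 N, or if a joint passes its speed limit or range.

### The arm

A 6-joint arm with a two-finger parallel gripper is mounted at the origin on the work surface. World frame = base frame: x ahead of the robot, y to its left, z up, the work surface at z = 0. Lengths are in mm, angles in rad, forces in N, time in s.
With the tool pointing down it reaches from about 200 to 875 mm from the base axis. Payload 3.4 kg.
Tool frame: the origin (TCP) lies at the centre of the arm's flange, where the gripper is bolted on; the fingertips stand 199 mm ahead of it and the grasp point (between the pads) lies 180 mm ahead of it; z points along the fingers, y is the direction in which the jaws open and shut (so a half turn about z gives the same grasp; the last joint's range is limited). The gripper opens to 94 mm and grips with 3 to 60 N. Pads are 16 mm wide; open, the fingers measure 119 mm over their backs; the gripper's body (75 mm by 177 mm) begins 78 mm behind the grasp point.
Start: joints at [-1.264, 0.276, 1.505, -0, 1.361, -0.121], TCP at [238.549, -523.201, 404.693] pointing down, gripper open.
Joint ranges: [-2.89, 2.89], [-0.75, 2.08], [0.22, 2.7], [-1.18, 4.32], [0.11, 2.71], [-2.7, 2.7]. Speed limits (rad/s): [2.57, 2.57, 3.14, 3.14, 3.14, 3.14].

### API

Orientations are given as a 3x3 rotation matrix whose columns are the frame's x, y, z axes.
In Python, from cell import manip gives the robot as it stands. The module is installed in compiled form; this text tells all that it offers. Calls block until the motion is done:
- manip.movep(position, orientation): joint-space move of the TCP to a pose.
- manip.servo_line(position, max_speed=150, frame=None, until_force=None): straight line of the TCP; frame=None keeps the orientation; max_speed is the mean speed in mm/s. With until_force (N) it stops when the force on the tool has changed by that much, and returns True; else False.
- manip.move_j(angles): joint-space move.
- manip.open() and manip.close(grip_force=None): open the fingers fully, or close them until they stop; grip_force is the grip in N (None keeps the last).
- manip.wait(seconds).
- manip.ik(position, orientation): joint angles nearest the present ones, or None.
- manip.grab_frame(name): name is "scene" or "top" or "wrist"; returns the picture (384x512x3 uint8, red, green, blue); there is no depth.
- manip.camera_model(name): a dict with "fov_y" (degrees; the focal length in pixels is half the picture's height over the tangent of half this angle, whatever the lens; pixels are square), "cx", "cy" (the principal point, pixels), "k1" (the pictures are not rectified: a ray, as slopes to the right and down, at radius r is drawn at 1 + k1 r^2 times it, then the intrinsics apply), "R" (3x3) and "t" (3): a world point X has camera coordinates R X + t; the wrist camera has in their place "T_tool_cam" (4x4, takes a point from camera to tool coordinates, whose origin is the TCP and whose axes are the flange's). Camera axes: x right, y down, z forward; pixel columns grow to the right and rows downward; lengths in mm; the calibration is good to about 2 mm. A picture is of the moment at which its call begins: read the wrist's pose just before it. camera_model takes no time and is no camera call.
A pose or a line that the arm cannot do raises manip.MotionError and nothing moves.
- manip.close_job(): hands the job in, once; it reports no verdict.
Readings, each from a call of its own:
- manip.get_time(): time.
- manip.get_joint_pos(): joint angles.
- manip.get_joint_velocities(): joint speeds.
- manip.get_joint_efforts(): joint torques, N m.
- manip.get_ee_pos(): TCP position.
- manip.get_tcp_rot(): TCP orientation.
- manip.get_contact_force(): force on the tool from outside, world axes, zero at the start.
- manip.get_wrist_torque(): the same for the moment, N m.
- manip.get_width(): finger opening in mm.
Only numpy, scipy, OpenCV 4.12 (cv2) and the standard library are available. Lean on these libraries where they do the work, as an engineer would, in place of code of your own. Each camera call takes 0.05 s, during which the arm holds its last target.

## Working session

There is one attempt and no reset: what is moved stays moved. The work goes in short steps, each a Python script; the robot and the scene stay as the last script left them, time stands still between calls to the robot, and variables do not carry over. Pictures are saved under pics/ and viewed, and the job is handed in when it is done.

```bash
mkdir -p pics; ls
python3 - <<'E'
from cell import manip
import cv2
for n in ["scene","top","wrist"]:
    im=manip.grab_frame(n); cv2.imwrite(f"pics/{n}0.png",im[:,:,::-1])
    m=manip.camera_model(n); print(n,m)
print(manip.get_time())
E
```

```text
pics
scene {'fov_y': 54.26515839995138, 'cx': 258.03636983419364, 'cy': 191.65434318983844, 'k1': -0.0774208423929196, 'R': array([[ 0.23281981,  0.97249068,  0.00753692],
       [ 0.77646329, -0.18121218, -0.60354528],
       [-0.58557638,  0.14636944, -0.7972931 ]]), 't': array([  61.71723626, -289.58507346, 1635.97701698])}
top {'fov_y': 44.67994633493431, 'cx': 241.39486107043118, 'cy': 192.95408591663744, 'k1': -0.028028504171277835, 'R': array([[-0.01822265, -0.9995585 ,  0.02346771],
       [-0.99802268,  0.01677245, -0.06057564],
       [ 0.06015529, -0.02452515, -0.9978877 ]]), 't': array([-176.84297958,  453.22728692, 1537.97330071])}
wrist {'fov_y': 69.16116417002928, 'cx': 256.4660444786271, 'cy': 191.0445215986791, 'k1': -0.00246966081144004, 'T_tool_cam': array([[-1.19040338e-04, -9.61495082e-01, -2.74822113e-01,
         8.03285257e+01],
       [ 9.99999898e-01,  5.44019090e-06, -4.52187204e-04,
        -5.85103044e-02],
       [ 4.36270858e-04, -2.74822139e-01,  9.61494983e-01,
         2.01631119e+01],
       [ 0.00000000e+00,  0.00000000e+00,  0.00000000e+00,
         1.00000000e+00]])}
0.15
```

View pics/scene0.png

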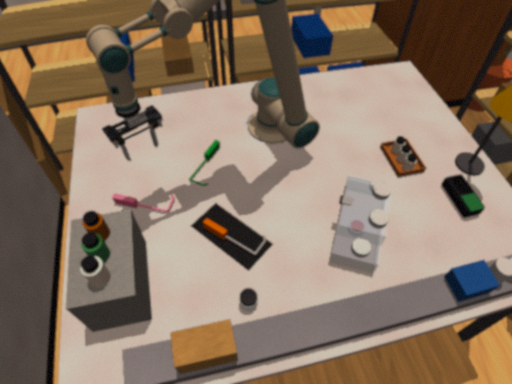

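View pics/top0.png

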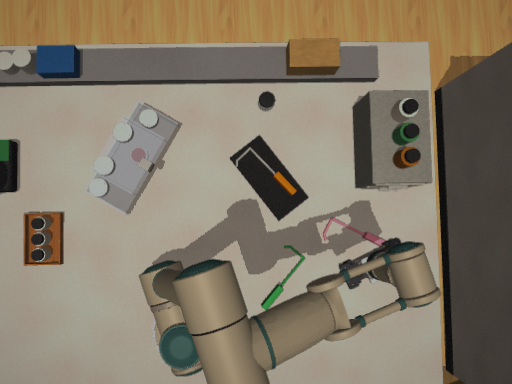

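View pics/wrist0.png

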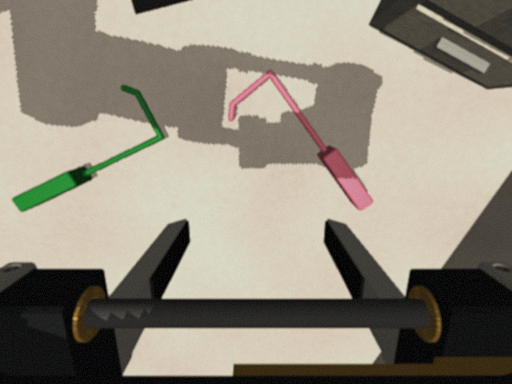

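The top view shows the orange handle near (285,183) with its shank running up-left on the mat, and the risers at (137,158) with the red-lidded tin at (139,155) beneath. The green and pink rods are decoys. Next I'll take coarse positions, then close views from the wrist camera.

```bash
cat > h.py <<'E'
import numpy as np, cv2
from cell import manip
def K(m):
    f=192/np.tan(np.radians(m["fov_y"]/2)); return f
def cam(name,pose=None):
    m=manip.camera_model(name)
    if name=="wrist":
        p,R=pose; T=np.array(m["T_tool_cam"]); Rwc=R@T[:3,:3]; c=R@T[:3,3]+p
    else:
        Rwc=np.array(m["R"]).T; c=-Rwc@np.array(m["t"])
    return m,Rwc,c
def rays(C,uv):
    m,Rwc,c=C; uv=np.atleast_2d(np.asarray(uv,float))
    d=(uv-[m["cx"],m["cy"]])/K(m); s=d.copy()
    for _ in range(20): s=d/(1+m["k1"]*(s**2).sum(1,keepdims=True))
    return c,np.c_[s,np.ones(len(s))]@Rwc.T
def onz(C,uv,z):
    c,d=rays(C,uv); return c+d*((z-c[2])/d[:,2])[:,None]
def proj(C,X):
    m,Rwc,c=C; x=(np.atleast_2d(X)-c)@Rwc; s=x[:,:2]/x[:,2:]
    return s*(1+m["k1"]*(s**2).sum(1,keepdims=True))*K(m)+[m["cx"],m["cy"]]
def snap(name,fn):
    pose=(np.array(manip.get_ee_pos()),np.array(manip.get_tcp_rot()))
    im=manip.grab_frame(name)[:,:,::-1].copy(); cv2.imwrite(f"pics/{fn}.png",im)
    if name=="wrist": np.savez(f"pics/{fn}.npz",p=pose[0],R=pose[1])
    return im,cam(name,pose)
def load(fn,name="wrist"):
    im=cv2.imread(f"pics/{fn}.png")
    if name!="wrist": return im,cam(name)
    d=np.load(f"pics/{fn}.npz"); return im,cam(name,(d["p"],d["R"]))
def down(yaw): # tool z down, x axis at yaw
    x=np.array([np.cos(yaw),np.sin(yaw),0]);z=np.array([0,0,-1.]);return np.c_[x,np.cross(z,x),z]
def orange(im):
    h=cv2.cvtColor(im,cv2.COLOR_BGR2HSV); return cv2.inRange(h,(8,170,120),(24,255,255))
E
python3 - <<'E'
from h import *
im,C=load("top0","top")
P={"handle":(285,183,40),"corner":(262,150,16),"tip":(240,158,16),"mat":(269,177,3),"jar":(266,100,60),"redlid":(139,155,26)}
for k,(u,v,z) in P.items(): print(k,onz(C,(u,v),z).round())
for uv in [(145,102),(181,122),(127,212),(88,190)]: print(onz(C,uv,66).round())
print(manip.get_tcp_rot().round(3))
cv2.imwrite("pics/topz.png",cv2.resize(im[80:240,70:330],None,fx=3,fy=3,interpolation=2))
E
```

```text
handle [[ 479. -328.   40.]]
corner [[ 593. -256.   16.]]
tip [[ 567. -182.   16.]]
mat [[ 503. -279.    3.]]
jar [[ 751. -270.   60.]]
redlid [[581. 152.  26.]]
[[748. 124.  66.]]
[[681.   8.  66.]]
[[392. 183.  66.]]
[[465. 308.  66.]]
[[ 0.91   0.415 -0.   ]
 [ 0.415 -0.91   0.001]
 [ 0.    -0.001 -1.   ]]
```

View pics/topz.png

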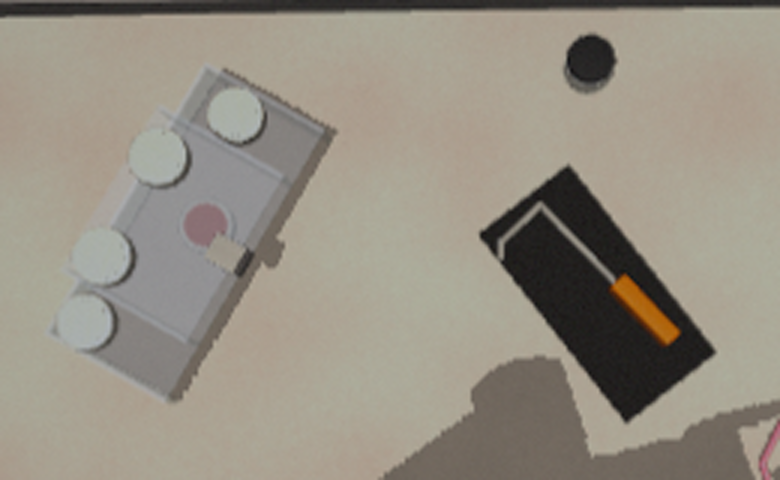

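The riser front corners measured at deck height come out 338 mm apart (340 expected), and the red lid lies near the risers' centre. Now close wrist views of both areas.

Run:
```python
from h import *
y=np.radians(32)
q=manip.ik([460,-315,380],down(y)); print(q)
manip.movep([460,-315,380],down(y)); im,C=snap("wrist","w1")
y=np.radians(59)
q=manip.ik([535,60,430],down(y)); print(q)
manip.movep([515,30,420],down(y)); im,C=snap("wrist","w2")
im,C=snap("top","top1")
print(manip.get_time())
```

```text
[-7.25244065e-01  2.64681483e-01  1.58357803e+00 -4.44089210e-16
  1.29333314e+00  2.87046901e-01]
[-1.75883465e-02  2.07007892e-01  1.53662827e+00 -4.44089210e-16
  1.39795649e+00  5.23463722e-01]
2.7917
```

View pics/w1.png

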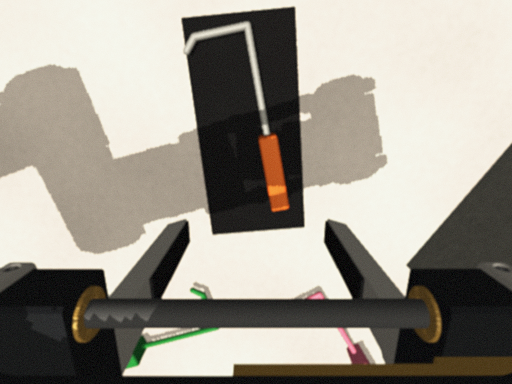

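View pics/w2.png

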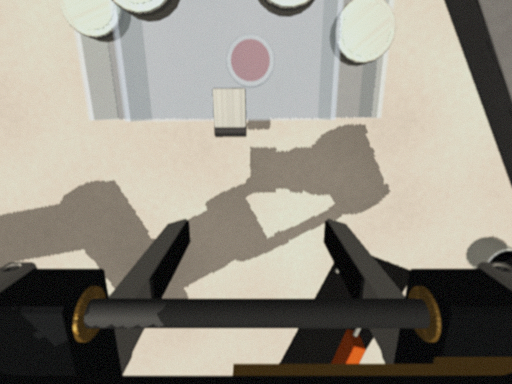

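w1 shows the rod with its handle at (274,173), corner at (248,26) and tip at (187,48). w2 shows the riser front edge on row ~120 from (90,120) to (380,118), the clip at (230,130), and the red disc at (250,60). Zooming to get accurate pixels.

```bash
python3 - <<'E'
import cv2,numpy as np
a=cv2.imread("pics/w1.png")[5:235,170:320]; b=cv2.imread("pics/w2.png")[0:145,60:410]
cv2.imwrite("pics/w1z.png",cv2.resize(a,None,fx=2.6,fy=2.6,interpolation=2))
cv2.imwrite("pics/w2z.png",cv2.resize(b,None,fx=2.2,fy=2.2,interpolation=2))
E
python3 - <<'E'
from h import *
im,C=load("w1")
m=orange(im); m[240:]=0
c=max(cv2.findContours(m,0,1)[0],key=cv2.contourArea); r=cv2.minAreaRect(c); print(r, cv2.boxPoints(r).round(1).tolist())
print([tuple(im[172,x]) for x in range(258,290,2)])
im,C=load("w2")
h=cv2.cvtColor(im,cv2.COLOR_BGR2HSV)
mm=((h[...,0]<12)|(h[...,0]>168))&(h[...,1]>50)
mm=(mm*255).astype(np.uint8); mm[100:]=0; mm[:,:200]=0; mm[:,300:]=0
c=max(cv2.findContours(mm,0,1)[0],key=cv2.contourArea); e=cv2.fitEllipse(c); print("disc",e,cv2.contourArea(c))
print(onz(C,e[0],26))
# top image crosscheck
im,C=load("top1","top")
cv2.imwrite("pics/topz1.png",cv2.resize(im[90:220,80:320],None,fx=3.2,fy=3.2,interpolation=2))
E
```

```text
((273.5682678222656, 173.03846740722656), (75.75320434570312, 19.04869842529297), 79.59229278564453) [[257.3999938964844, 137.5], [276.1000061035156, 134.10000610351562], [289.79998779296875, 208.60000610351562], [271.0, 212.0]]
[(np.uint8(14), np.uint8(15), np.uint8(15)), (np.uint8(20), np.uint8(19), np.uint8(19)), (np.uint8(7), np.uint8(12), np.uint8(10)), (np.uint8(14), np.uint8(35), np.uint8(89)), (np.uint8(33), np.uint8(81), np.uint8(180)), (np.uint8(36), np.uint8(87), np.uint8(190)), (np.uint8(31), np.uint8(85), np.uint8(189)), (np.uint8(38), np.uint8(91), np.uint8(191)), (np.uint8(36), np.uint8(90), np.uint8(192)), (np.uint8(35), np.uint8(89), np.uint8(190)), (np.uint8(34), np.uint8(87), np.uint8(190)), (np.uint8(37), np.uint8(88), np.uint8(190)), (np.uint8(26), np.uint8(66), np.uint8(152)), (np.uint8(18), np.uint8(24), np.uint8(37)), (np.uint8(17), np.uint8(18), np.uint8(18)), (np.uint8(20), np.uint8(17), np.uint8(20))]Traceback (most recent call last):
  File "<stdin>", line 10, in <module>
cv2.error: OpenCV(4.12.0) /io/opencv/modules/imgproc/src/shapedescr.cpp:361: error: (-201:Incorrect size of input array) There should be at least 5 points to fit the ellipse in function 'fitEllipseNoDirect'
```

View pics/w1z.png

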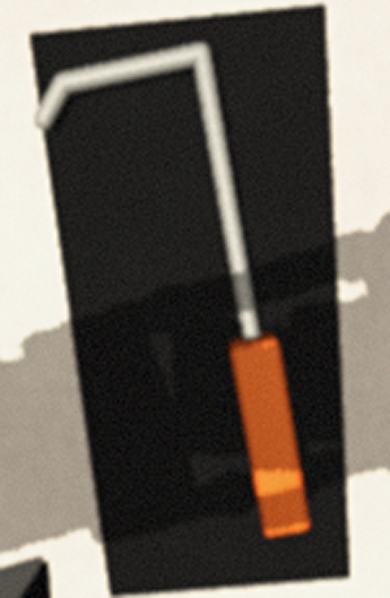

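View pics/w2z.png

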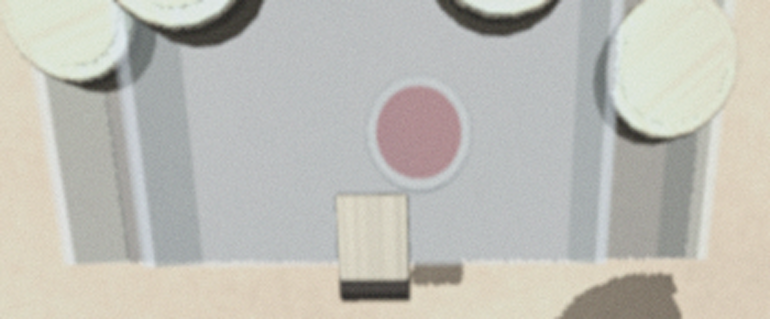

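Run:
```python
from h import *
im,C=load("w1"); print("cam1",C[2])
z1=lambda x,y:(170+x/2.6,5+y/2.6)
# handle corners top z=43: far-left, far-right, near-right, near-left
pts=[z1(231,344),z1(275,337),z1(309,525),z1(265,535)]
X=onz(C,pts,43); print(X.round(1)); 
far=(X[0]+X[1])/2; near=(X[2]+X[3])/2; d=far-near
print("handle len",np.linalg.norm(d),"w",np.linalg.norm(X[0]-X[1]),np.linalg.norm(X[2]-X[3]),"yaw",np.degrees(np.arctan2(d[1],d[0])),"ctr",(far+near)/2)
# rod centre line at z=16
cor=onz(C,[z1(201,56)],16)[0]; sh=onz(C,[z1(250,335)],16)[0]; f1=onz(C,[z1(65,85)],16)[0]; tip=onz(C,[z1(42,122)],16)[0]
d2=cor-sh; print("shank",np.linalg.norm(d2),np.degrees(np.arctan2(d2[1],d2[0])),"corner",cor,"foot",np.linalg.norm(f1-cor), "tip",tip)
for n,q in [("mat",[(182,18),(295,8),(303,227),(213,233)])]:
    M=onz(C,q,3); print(M.round(1),np.linalg.norm(M-np.roll(M,1,0),axis=1), M.mean(0))
im,C=load("w2"); print("cam2",C[2])
z2=lambda x,y:(60+x/2.2,y/2.2)
for z in (0,66):
    E=onz(C,[z2(70,263),z2(703,258)],z); e=E[0]-E[1]; print(z,E.round(1),np.linalg.norm(e),np.degrees(np.arctan2(e[1],e[0]))-90,E.mean(0))
for z in (128,): 
    E=onz(C,[z2(155,263),z2(606,259)],z); e=E[0]-E[1]; print(z,E.round(1),np.linalg.norm(e),np.degrees(np.arctan2(e[1],e[0]))-90,E.mean(0))
print("clip",onz(C,[z2(340,282),z2(409,282)],132), onz(C,[z2(340,298),z2(409,298)],120))
h=cv2.cvtColor(im,cv2.COLOR_BGR2HSV); print(h[60,250],h[60,215])
mm=cv2.inRange(h,(0,40,100),(179,255,220)); mm[:]= ((h[...,1]>35)&((h[...,0]>165)|(h[...,0]<12)))*255; mm[105:]=0; mm[:,:205]=0; mm[:,300:]=0
c=max(cv2.findContours(mm,0,1)[0],key=cv2.contourArea); e=cv2.fitEllipse(c); print("disc",e); print(onz(C,e[0],26), onz(C,z2(418,134),26))
T,Ct=load("top1","top"); h=cv2.cvtColor(T,cv2.COLOR_BGR2HSV)
mm=(((h[...,1]>50)&((h[...,0]>165)|(h[...,0]<10)))*255).astype(np.uint8); mm[:140]=0;mm[175:]=0;mm[:,:120]=0;mm[:,160:]=0
M=cv2.moments(mm,True); uv=(M['m10']/M['m00'],M['m01']/M['m00']); print("top disc",uv,M['m00'],onz(Ct,uv,26))
```

```text
cam1 [ 527.75885876 -273.06665739  359.87410278]
[[ 505.5 -290.5   43. ]
 [ 518.  -305.    43. ]
 [ 454.6 -365.    43. ]
 [ 439.7 -350.4   43. ]]
handle len 88.11568848478251 w 19.157295750972317 20.87558607639216 yaw 42.87052103097756 ctr [ 479.47022345 -327.6984994    43.        ]
shank 117.96405105012137 42.61349717166713 corner [ 598.60820889 -217.41961981   16.        ] foot 59.19171284154315 tip [ 540.54527186 -172.35525195   16.        ]
[[ 569.5 -148.1    3. ]
 [ 645.5 -251.1    3. ]
 [ 431.3 -409.6    3. ]
 [ 357.6 -308.3    3. ]] [265.68423658 127.9698314  266.43404471 125.29421452] [ 500.96902692 -279.25227415    3.        ]
cam2 [556.54455451  97.95087916 399.62140662]
0 [[354.9 206.6   0. ]
 [699.    2.7   0. ]] 399.9424677201143 59.34524282515048 [526.97623127 104.68454017   0.        ]
66 [[388.2 188.7  66. ]
 [675.5  18.5  66. ]] 333.8894424506329 59.34524282515048 [531.85962665 103.57243351  66.        ]
128 [[450.8 152.9 128. ]
 [617.5  54.3 128. ]] 193.6728394262542 59.398444823784615 [534.16793933 103.63462703 128.        ]
clip [[515.10156883 105.08914934 132.        ]
 [540.31710089  89.88135314 132.        ]] [[509.36951885  99.54587347 120.        ]
 [535.9014043   83.54395901 120.        ]]
[175  48 177] [100   8 192]
disc ((249.8759002685547, 59.62887954711914), (36.4301872253418, 39.6477165222168), 174.88861083984375)
[[581.34751057 154.29459032  26.        ]] [[580.72381225 152.98229964  26.        ]]Traceback (most recent call last):
  File "<stdin>", line 26, in <module>
ZeroDivisionError: float division by zero
```

View pics/top1.png

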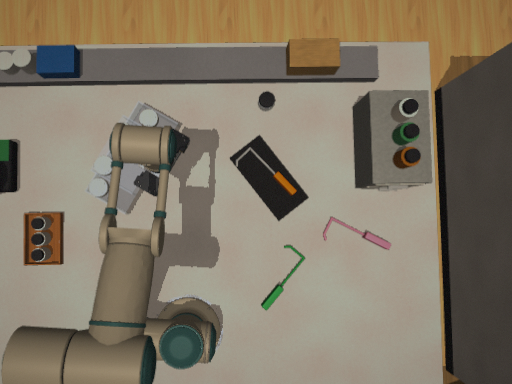

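Run:
```python
from h import *
T,Ct=load("top0","top")
cv2.imwrite("pics/topz2.png",cv2.resize(T[95:220,80:190],None,fx=4.8,fy=4.8,interpolation=2))
cv2.imwrite("pics/topz3.png",cv2.resize(T[130:225,225:315],None,fx=6,fy=6,interpolation=2))
```

```text
(no output)
```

View pics/topz2.png

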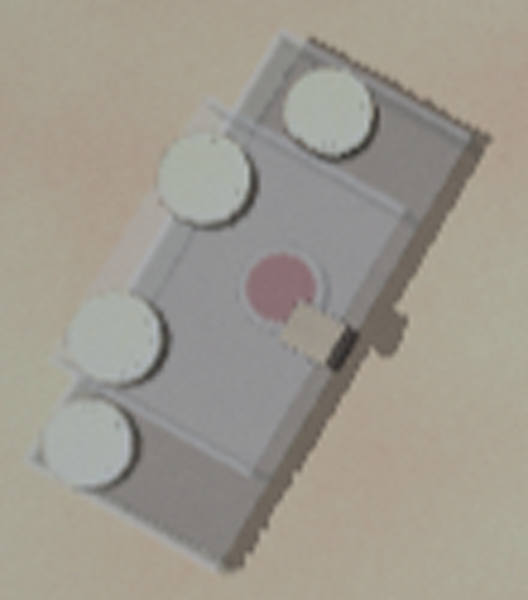

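View pics/topz3.png

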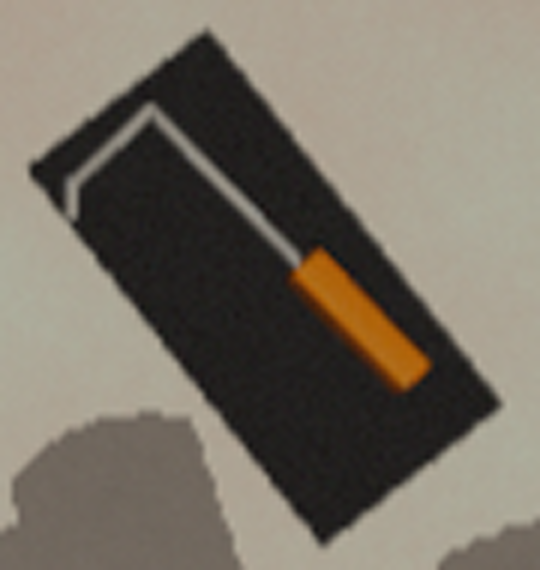

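Run:
```python
from h import *
T,C=load("top0","top")
a=lambda x,y:(80+x/4.8-.4,95+y/4.8-.4); b=lambda x,y:(225+x/6-.4,130+y/6-.4)
Q=onz(C,[a(470,137),a(218,566),a(32,462),a(285,36)],66); print(Q.round(1),np.linalg.norm(Q-np.roll(Q,1,0),axis=1),Q.mean(0))
e=Q[1]-Q[0]+Q[2]-Q[3]; yaw=np.arctan2(e[1],e[0])-np.pi/2; print("yaw",np.degrees(yaw))
x=np.array([np.cos(yaw),np.sin(yaw),0]); print("front mid from centre",Q.mean(0)-75*x, "measured",Q[:2].mean(0))
U=onz(C,[a(412,217),a(257,476)],128); print("upper front",U,np.linalg.norm(U[0]-U[1]),U.mean(0))
d=onz(C,a(281.5,287.5),26)[0]; v=d-Q.mean(0); print("disc",d,"riser xy",v@x, v@np.array([-x[1],x[0],0]))
H=onz(C,[b(290,273),b(320,250),b(432,366),b(405,393)],[43]); print(H.round(1),H.mean(0),np.linalg.norm(H-np.roll(H,1,0),axis=1))
c=onz(C,[b(151,112),b(296,264),b(72,182),b(72,216)],16); s=c[0]-c[1]; print(c.round(1),np.linalg.norm(s),np.degrees(np.arctan2(s[1],s[0])))
M=onz(C,[b(208,30),b(502,405),b(323,547),b(28,170)],3); print(M.round(1),M.mean(0),np.linalg.norm(M-np.roll(M,1,0),axis=1))
```

```text
[[677.1  19.4  66. ]
 [390.6 189.7  66. ]
 [462.1 313.4  66. ]
 [748.2 143.7  66. ]] [143.20887996 333.30305541 142.8824922  332.57052977] [569.52141545 166.56857249  66.        ]
yaw 59.29358141567833
front mid from centre [531.22347245 102.08394206  66.        ] measured [533.89008878 104.55331209  66.        ]
upper front [[612.17432262  50.3566518  128.        ]
 [446.3873245  150.71181624 128.        ]] 193.79496323408176 [529.28082356 100.53423402 128.        ]
disc [582.62753374 154.46875268  26.        ] riser xy -3.7108671676477294 -17.447218716490525
[[ 505.4 -288.6   43. ]
 [ 517.7 -305.4   43. ]
 [ 453.1 -365.3   43. ]
 [ 438.6 -350.1   43. ]] [ 478.69661644 -327.33803866   43.        ] [90.73756764 20.81481898 88.10150601 21.00153521]
[[ 599.4 -215.5   16. ]
 [ 513.  -294.6   16. ]
 [ 560.8 -170.8   16. ]
 [ 541.7 -170.4   16. ]] 117.16738536065193 42.46848203235218
[[ 647.6 -249.2    3. ]
 [ 433.1 -409.8    3. ]
 [ 355.5 -307.4    3. ]
 [ 569.6 -146.4    3. ]] [ 501.44148679 -278.19337678    3.        ] [128.99025866 268.01961649 128.52112867 267.93889853]
```

Both views agree: riser yaw is 59.3° with the front middle near (532,103). The tin is at (582,154), which is riser (-6,-17) mm. The rod yaw is 42.6° with the grip at (486,-321). Checking reachability for the whole plan before picking.

```bash
cat > plan.py <<'E'
from h import *
RY=np.radians(59.3); RX=np.array([np.cos(RY),np.sin(RY),0]); RYv=np.array([-RX[1],RX[0],0]); RC=np.array([532,103,0])+75*RX
L=np.radians(35)
def tool(yaw,lean=L,flip=False):
    c,s=np.cos(yaw),np.sin(yaw); B=np.array([[c,-s,0],[s,c,0],[0,0,1]])
    z=np.array([np.sin(lean),0,-np.cos(lean)]); x=np.array([np.cos(lean),0,np.sin(lean)])
    if flip: x=-x
    return B@np.c_[x,np.cross(z,x),z]
def tcp(grip,R): return np.array(grip)-180*R[:,2]
def ris(X,Y,under): return RC+X*RX+Y*RYv+[0,0,under+27]
PICK=np.array([486.1,-320.9,30]); PY=np.radians(42.6)
PLACE=np.array([478.8,-335.5,30]); PLY=np.radians(36.8)
E
python3 - <<'E'
from plan import *
for flip in (False,True):
    for n,g,y in [("pick",PICK,PY),("pickup",PICK+[0,0,100],PY),("pre_hi",ris(-250,-132,60),RY),("pre",ris(-250,-132,5),RY),("in",ris(-100,-132,5),RY),("hook",ris(-100,-54,5),RY),("out",ris(-280,-54,5),RY),("out_hi",ris(-280,-54,80),RY),("place",PLACE,PLY)]:
        R=tool(y,flip=flip); q=manip.ik(tcp(g,R),R); print(flip,n,None if q is None else np.round(q,2))
E
```

```text
False pick [-1.08  0.53  1.85  0.69  1.05 -0.69]
False pickup [-1.08  0.4   1.75  0.63  1.23 -0.54]
False pre_hi [-0.72  0.42  1.87  0.69  1.09 -0.58]
False pre [-0.72  0.49  1.92  0.74  1.   -0.68]
False in [-0.44  0.51  1.89  0.84  0.87 -0.5 ]
False hook [-0.42  0.43  2.06  0.91  0.81 -0.59]
False out [-0.81  0.42  2.09  0.74  0.97 -0.81]
False out_hi [-0.81  0.3   2.01  0.66  1.12 -0.66]
False place [-1.11  0.52  1.88  0.73  1.01 -0.66]
True pick [-1.08  0.53  1.85  0.69  1.05  2.45]
True pickup [-1.08  0.4   1.75  0.63  1.23  2.6 ]
True pre_hi [-0.72  0.42  1.87  0.69  1.09  2.56]
True pre [-0.72  0.49  1.92  0.74  1.    2.46]
True in [-0.44  0.51  1.89  0.84  0.87  2.64]
True hook [-0.42  0.43  2.06  0.91  0.81  2.55]
True out [-0.81  0.42  2.09  0.74  0.97  2.33]
True out_hi [-0.81  0.3   2.01  0.66  1.12  2.48]
True place [-1.11  0.52  1.88  0.73  1.01  2.48]
```

Run:
```python
from plan import *
R=tool(PY); manip.movep(tcp(PICK+[0,0,130],R),R); 
im,C=snap("wrist","w3")
hit=manip.servo_line(tcp(PICK,R),150,until_force=15); print(hit,manip.get_ee_pos()-tcp(PICK,R))
manip.close(40); print("w",manip.get_width(),manip.get_contact_force(),manip.get_wrist_torque())
manip.servo_line(tcp(PICK+[0,0,90],R),150)
im,C=snap("wrist","w4"); snap("scene","s4"); print(manip.get_width(),manip.get_contact_force(),manip.get_time())
```

```text
False [ 0.35496065 -0.20252266  0.70739764]
w 21.81757708204595 [-0.02154839 -0.2930278  -1.09559974] [-0.17768597  0.14554009 -0.02976106]
21.647939363756922 [-0.55027263  0.02243688 -0.32340604] 7.1583
```

View pics/w4.png

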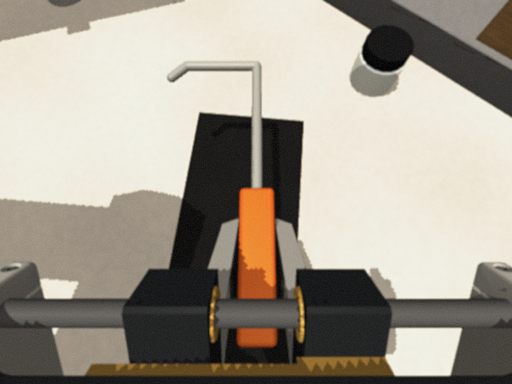

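View pics/s4.png

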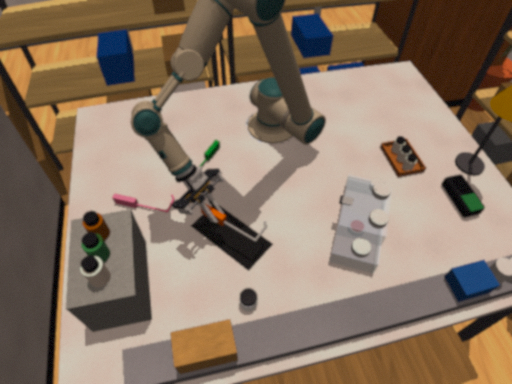

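The rod is held straight in the jaws, with its corner at (257,66), foot end at (187,66) and tip at (172,77) in w4. I'll compare those pixels with what an ideal grip predicts.

Run:
```python
from plan import *
im,C=load("w4"); d=np.load("pics/w4.npz"); p,R=d["p"],d["R"]; g=p+180*R[:,2]
c,s=np.cos(PY),np.sin(PY); B=np.array([[c,-s,0],[s,c,0],[0,0,1]])
for P in [(155,0,-14),(155,60,-14),(143,72,-14),(35,0,-14),(35,-11,13),(35,11,13)]: print(P,proj(C,g+B@np.array(P)).round(1))
cv2.imwrite("pics/w4z.png",cv2.resize(im[50:210,160:300],None,fx=4,fy=3.7,interpolation=2))
```

```text
(155, 0, -14) [[256.7  64.8]]
(155, 60, -14) [[187.   64.8]]
(143, 72, -14) [[171.7  76.1]]
(35, 0, -14) [[256.7 197.6]]
(35, -11, 13) [[274.2 184.5]]
(35, 11, 13) [[239.1 184.5]]
```

View pics/w4z.png

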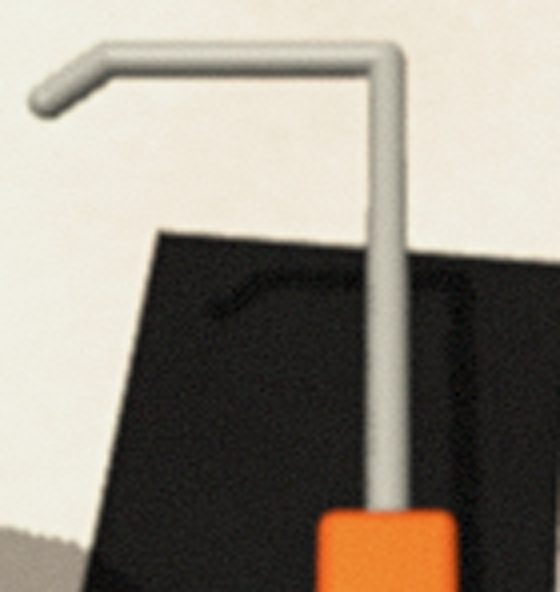

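The predicted and observed pixels match within about 1 px, so the rod pose in the hand is known. Now inserting it, with force guards.

Run:
```python
from plan import *
R=tool(RY)
manip.movep(tcp(ris(-255,-132,80),R),R)
manip.servo_line(tcp(ris(-255,-132,5),R),150,until_force=8)
snap("wrist","w5")
print(manip.servo_line(tcp(ris(-100,-132,5),R),110,until_force=6), manip.get_ee_pos()-tcp(ris(-100,-132,5),R))
snap("wrist","w6"); snap("top","t6")
print(manip.get_contact_force(),manip.get_width(),manip.get_time())
```

```text
False [-0.13413481 -0.52862074 -0.02357803]
[ 0.07748812 -0.4432632  -1.73943198] 21.619964699324704 10.375
```

View pics/w6.png

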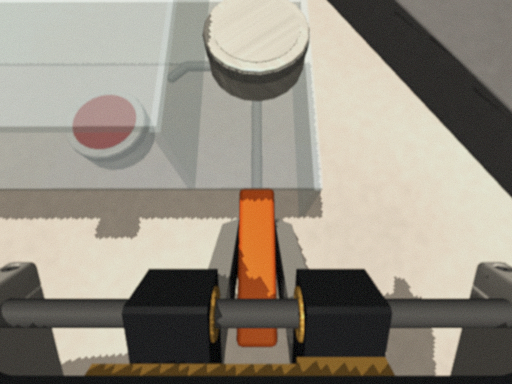

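View pics/w5.png

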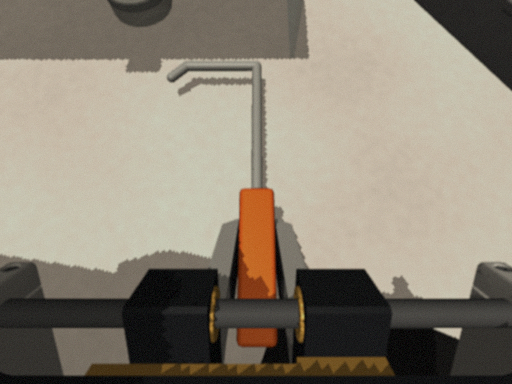

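w6 shows the hook inside the gap with its tip at (172,77), behind and to the right of the tin, whose disc is at (104,122). Tin_c stands undisturbed at (257,35). Re-measuring the tin from here.

Run:
```python
from plan import *
im,C=load("w6")
h=cv2.cvtColor(im,cv2.COLOR_BGR2HSV); print(h[120,104],h[120,40])
m=(((h[...,1]>60)&((h[...,0]>165)|(h[...,0]<12)))*255).astype(np.uint8); m[170:]=0;m[:80]=0;m[:,:60]=0;m[:,160:]=0
c=max(cv2.findContours(m,0,1)[0],key=cv2.contourArea); e=cv2.fitEllipse(c); print(e)
v=onz(C,e[0],26)[0]-RC; print("tin riser",v@RX,v@RYv)
v=onz(C,(172,77),18)[0]-RC; print("tip riser",v@RX,v@RYv)
for P in [(53,185),(320,189),(160,130)]:
    v=onz(C,P,66 if P[1]>150 else 128)[0]-RC; print(v@RX,v@RYv)
```

```text
[  6  50 173] [ 38  11 193]
((100.92593383789062, 135.62094116210938), (22.48683738708496, 62.005428314208984), 87.39862060546875)
tin riser -19.426213956077767 -16.020873355344857
tip riser 41.51477923273721 -60.849238518701966
-73.52638088092667 -20.64908702527442
-75.95616392041315 -166.7625695530736
-76.96694298387914 -99.97619979702012
```

The riser edges fall where they should (front -75, right -167). My mask clipped the disc, but by eye the tin is still at about x=-6. Sliding behind the tin, then drawing it out.

```bash
python3 - <<'E'
from plan import *
R=tool(RY)
print(manip.servo_line(tcp(ris(-100,-54,5),R),80,until_force=6)); snap("wrist","w7")
print(manip.servo_line(tcp(ris(-160,-54,5),R),60,until_force=8)); snap("wrist","w8")
print(manip.get_contact_force(),manip.get_width(),manip.get_time())
E
python3 -c "
import cv2,numpy as np
cv2.imwrite('pics/w78.png',cv2.resize(np.hstack([cv2.imread('pics/w7.png'),cv2.imread('pics/w8.png')]),(800,300)))"
```

```text
False
False
[-0.93488257 -0.70093976 -0.1248587 ] 22.00115641738539 12.75
```

View pics/w78.png

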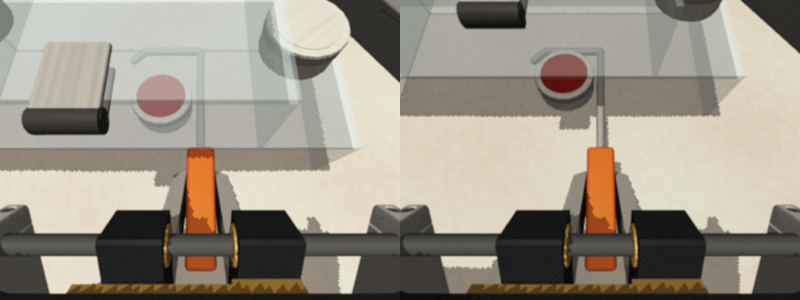

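In w8 the tin sits in the corner of shank and foot, moving with the hook. Drawing on until it is fully clear, then releasing and lifting.

```bash
python3 - <<'E'
from plan import *
R=tool(RY)
print(manip.servo_line(tcp(ris(-285,-54,5),R),70,until_force=10)); snap("wrist","w9")
print(manip.get_contact_force(),manip.get_width())
manip.servo_line(tcp(ris(-280,-59,5),R),40)
manip.servo_line(tcp(ris(-280,-59,90),R),80)
snap("wrist","w10"); print(manip.get_time(),manip.get_width())
E
python3 -c "
import cv2,numpy as np
cv2.imwrite('pics/w910.png',cv2.resize(np.hstack([cv2.imread('pics/w9.png'),cv2.imread('pics/w10.png')]),(800,300)))"
```

```text
False
[-0.27880743 -0.58374136 -2.04175834] 21.842540112648994
16.3167 21.699534283690554
```

View pics/w910.png

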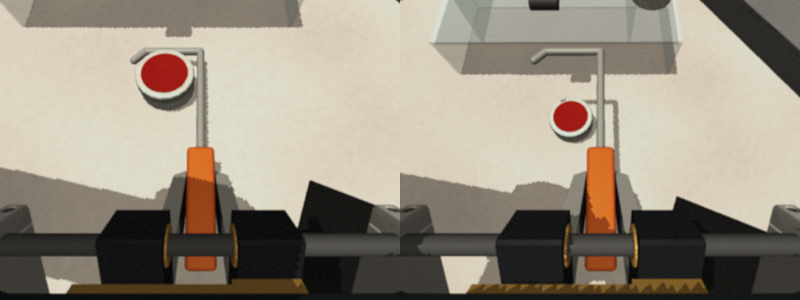

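The tin stands flat in the open, well in front of the risers, and the lifted rod is clear of it. Returning the rod to the mat.

Run:
```python
from plan import *
R=tool(PLY)
manip.movep(tcp(PLACE+[0,0,80],R),R)
manip.servo_line(tcp(PLACE+[0,0,12],R),120)
print(manip.servo_line(tcp(PLACE+[0,0,0],R),30,until_force=5), (manip.get_ee_pos()-tcp(PLACE,R)).round(2), manip.get_contact_force())
manip.wait(0.2); manip.open(); manip.wait(0.2)
manip.servo_line(tcp(PLACE+[0,0,130],R),150); snap("wrist","w11")
manip.move_j([-1.264,0.276,1.505,0,1.361,-0.121]); manip.wait(0.3)
snap("top","t11"); snap("scene","s11"); print(manip.get_time(),manip.get_contact_force())
T,C=load("t11","top"); h=cv2.cvtColor(T,cv2.COLOR_BGR2HSV)
m=(((h[...,1]>120)&((h[...,0]>170)|(h[...,0]<6)))*255).astype(np.uint8)
c=[k for k in cv2.findContours(m,0,1)[0] if cv2.contourArea(k)>40]
for k in c:
    M=cv2.moments(k);uv=(M['m10']/M['m00'],M['m01']/M['m00']); X=onz(C,uv,26)[0]; v=X-RC; print(uv,X.round(1),v@RX,v@RYv)
cv2.imwrite("pics/t11z.png",cv2.resize(T[80:230,70:330],None,fx=3,fy=3,interpolation=2))
```

```text
True [-0.16 -0.11 -0.08] [-1.80155106 -1.22926597  3.12402986]
22.65 [ 0.94621545 -0.61481764  0.54309412]
(179.5719696969697, 177.9810606060606) [502.4  18.7  26. ] -162.5657988647007 -17.563637281791124
```

View pics/t11z.png

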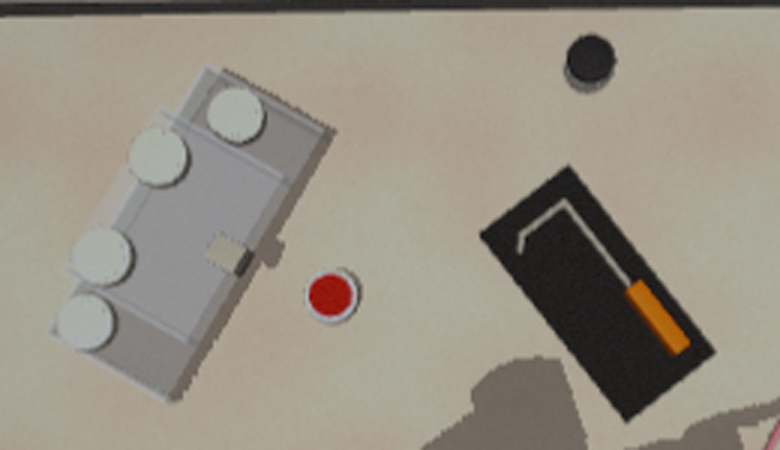

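View pics/w11.png

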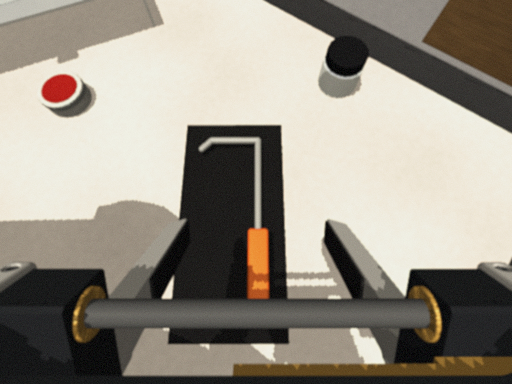

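View pics/s11.png

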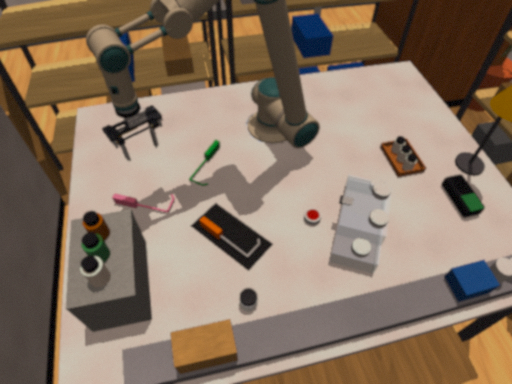

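The pictures show the tin upright in the open, the rod wholly on the mat, and the displayed tins and jar at the same pixels as before. Handing in.

```bash
python3 -c "
from cell import manip
print(manip.close_job())"
```

```text
the job is handed in; nothing more can be done
None
```

The fallen tin is out and the job is handed in, at about 22.7 s of the 53 s allowed. I hooked it from behind with the orange-handled rod, drew it straight out through the open front, and laid the rod back on the mat.

- **Tin:** it stands flat at about world (502, 19) mm. Its centre is about 88 mm in front of the riser edge and its rear rim about 58 mm clear. The gripper never touched it.
- **Rod:** it stands wholly on the black mat, slightly more centred than at the start.
- **Bystanders:** the four displayed tins and the jar look unmoved when I compare the top view before and after by eye.
- **Forces:** every tool-force reading I took was below 4 N, and the force guards stopped the arm only at the intended touchdown on the mat.

Two measurements disagreed, neither affecting the result:
- Measured lengths came out about 2% short in both the wrist and top views.
- One automatic check of the tin while it was still under the riser went wrong because the colour mask was clipped. I placed the tin by eye there, and the next pictures confirmed it.

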